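Put the egg timer away and shut the drawer

TASK

Breakfast is over: put the red-topped egg timer away in the open drawer of the small wooden drawer box, standing upright on the drawer's floor, let go of it, and then push the drawer fully shut. Leave the salt shaker, the little cup and the matchbox where they are.

Things in the scene. Friction and masses are not known exactly. Their poses are not given: they have to be found in the camera images.
- timer_centre (a point): Centre (half-way up) of the loose egg timer: round, 58 mm in diameter and 44 mm high, white upright-sided base (lower 22 mm) under a red dome, 90 g, standing upright; its z axis points up. It can be taken across its base from above in any direction.
- drawer_front (a point): Point on the outer face of the drawer's dark wooden front, mid-width, 40 mm above the worktop; it travels with the drawer. x points level into the box (the way the drawer shuts), y left across the drawer, z up. The front is flat, without knob, 12 mm thick, 240 wide, from 4 to 82 mm above the worktop, with a finger notch 70 wide, 11 deep in the middle of its top edge.
- drawer (a joint): How far the drawer is out, in m: 0 shut against its stop, 0.14 fully out. About 1.5 N of friction, no spring. Open at the top, inside 206 mm wide and 136 long (12 to 148 mm behind the front's outer face), floor 17 mm above the worktop, side walls up to 55 mm. The pale wooden box round it is fixed, 85 mm high, 240 wide, and covers the part that is not pulled out.
- salt_shaker: Bystander: glass salt shaker with a white top, 42 mm in diameter, 80 mm high, loose; origin at the centre of its underside.
- small_cup: Bystander: small white cup, 64 mm in diameter, 36 mm high, loose; origin at the centre of its underside.
- matchbox: Bystander: red and brown matchbox lying flat, 36 x 54 x 14 mm, loose; origin at the centre of its underside.
Things that resemble listed ones, but are neither listed nor needed, are in the scene too. What is meant by the part that bears timer_centre is not black or green, and is the smaller of those in its own colour.

How it is judged:
By the outcome, as a careful person would: the job done as asked, in the order asked, and still so for the second after the job is handed in, with the robot touching nothing.
It also fails if it takes over 48 s, if anything falls off the work surface, if the arm or the gripper's body presses on something with over 40 N, if the wrist force passes 120 N, or if a joint passes its speed limit or range.

ROBOT

A 7-joint arm with a two-finger parallel gripper is mounted at the origin on a cart in front of the work surface, level with it; the furniture and walls round the work are solid. World frame = base frame: x ahead of the robot, y to its left, z up, the work surface at z = 0. Lengths are in mm, angles in rad, forces in N, time in s.
With the tool pointing down it reaches from about 400 to 875 mm from the base axis. Payload 4.4 kg.
Tool frame: the origin (TCP) lies at the very end of the fingers, on their centre line; the grasp point (between the pads) lies 19 mm behind it; z points along the fingers, y is the line along which they close (so a half turn about z gives the same grasp; the last joint's range is limited). The gripper opens to 85 mm and grips with 20 to 120 N. Pads are 22 mm wide; open, the fingers measure 114 mm over their backs; the gripper's body (76 mm by 85 mm) begins 54 mm behind the grasp point. The pads swing forward as they close: fully open they stand 13 mm farther back than shut.
Start: joints at [-1.295, 0.628, 0.038, 1.517, -0.027, 0.996, -0.02], TCP at [217.846, 612.422, 231.313] pointing down, gripper open.
Joint ranges: [-3.06, 3.06], [-0.37, 2.12], [-1.25, 1.32], [0.18, 2.47], [-1.1, 4.24], [0.23, 1.98], [-2.94, 2.94]. Speed limits (rad/s): [2.57, 2.57, 3.14, 3.14, 3.14, 3.14, 3.14].

INTERFACE

Orientations are given as [roll, pitch, yaw] about the fixed x, y, z axes, in that order (R = Rz(yaw) Ry(pitch) Rx(roll)).
In Python, from cell import ctrl gives the robot as it stands.
- The arm moves only by the tool jog_arm, never from a script. Its argument "plan" is a list of rows, each an object of numbers: "tx", "ty", "tz": the shift along the tool's x, y, z as a fraction of full scale; "wx", "wy", "wz": the turn, a rotation vector about the tool's x, y, z as a fraction of full scale; "claw": the closure, from 0 (fully open) to 1 (shut). In form: [{"tx": .., "ty": .., "tz": .., "wx": .., "wy": .., "wz": .., "claw": ..}, ...]. A call has 1 to 12 rows; each row is the pose to reach, as a shift and turn from the pose commanded when the call began, along the tool's axes at that moment; what a row does not reach only later rows make up. Full scale, the value 1, is 300 mm for a shift and 90 degrees for a turn. A row lasts 1/10 s, in which the tool goes at most 50 mm and 8.59 degrees, less where a joint would pass 70% of its speed; a pose out of reach is approached as far as the arm can. A call with a number of a shift or a turn outside -1 to 1 is refused whole. A call with a gripper value outside its range is refused whole. The fingers move at their own pace and stop on an object; the grip force is fixed at half the most. Time passes only in rows, so rows that repeat a pose let the fingers close. It gives the time, the measured TCP pose, the force, the opening and the grip force at its end, in the units of the state.
- ctrl.read_state(): the state, without advancing time (a new reading comes with each control period).
- ctrl.get_image(name): name is "scene" or "top" or "wrist"; returns a dict with "img" (480x640x3 uint8, red, green, blue), "depth" (480x640 float32, mm along the optical axis (not along the pixel's ray), 0 where there is no reading), "fx", "fy", "cx", "cy" (pixels), "position" and "orientation" of the camera in the world; the wrist camera has in their place "hand_eye" (4x4, takes a point from camera to tool coordinates, whose origin is the TCP and whose axes are the flange's). Camera axes: x right, y down, z forward; pixel columns grow to the right and rows downward; lengths in mm; the calibration is good to about 2 mm. A picture is of the moment at which its call begins: read the wrist's pose just before it.
- ctrl.finish_job(): hands the job in; it is judged then, once.
Trained networks look in a picture, given as the dict that the camera call returned (one of the last four; its "shot" number tells which), for a name from the list of things; names that differ only in an ending like _2 or _b are one class to them, and where a whole thing is asked for, a point or a joint stands for the part that bears it (a point fixed in the world has none). Each returns a list of dicts, best first, with "score" (0 to 1); they miss things now and then, are a little off and sometimes report something else, mostly with a low value. They report only what shows in the picture. A call takes as long as a camera call. They do not tell look-alikes from the thing itself.
- ctrl.trace(picture, thing): "pixels" (480x640 bool, what is visible of it) and "extent" ([centre column, centre row, width, height] in pixels, round what is visible of it).
The state is a dict: "clock": time; "qpos": joint angles; "qd": joint speeds; "tau": joint torques, N m; "eef_pos": TCP position; "tool_rot": TCP orientation; "force": force on the tool from outside, world axes, zero at the start; "torque": the same for the moment, N m; "width": finger opening in mm; "gripper_force": force on a finger pad.
Only numpy, scipy, OpenCV 4.12 (cv2) and the standard library are available. Lean on these libraries where they do the work, as an engineer would, in place of code of your own. Each camera call takes 0.05 s, during which the arm holds its last target. There are 200 camera calls.

## Working session

There is one attempt and no reset: what is moved stays moved. The work goes in short steps, Python scripts to look and compute and a tool call to move; the robot and the scene stay as the last step left them, time stands still between calls to the robot, and variables do not carry over. Pictures are saved under pics/ and viewed, at most 10 in all, crops included, and the job is handed in when it is done.

Besides the shell and the picture viewer there is one more tool, called after "Emit:" as name([rows], argument=value, ...), one row to a line, values as JSON. jog_arm: Moves the arm, as the interface text tells. Shift numbers are shares of 300 mm and turn numbers shares of 90 degrees, none past 1 either way. Its arguments: {"type":"object","properties":{"plan":{"type":"array"}},"required":["plan"]}

```bash
mkdir -p pics; ls
cat > h.py <<'E'
import numpy as np,cv2
from cell import ctrl
from scipy.spatial.transform import Rotation as R
def rot(o):
    o=np.array(o,float)
    if o.shape==(3,3): return o
    return R.from_euler('xyz',o).as_matrix() if o.size==3 else R.from_quat(o).as_matrix()
def cloud(p,st=None):
    v,u=np.mgrid[0:480,0:640]; d=p['depth']
    P=np.stack([(u-p['cx'])/p['fx']*d,(v-p['cy'])/p['fy']*d,d],-1)
    if 'hand_eye' in p:
        H=np.array(p['hand_eye']); P=P@H[:3,:3].T+H[:3,3]
        return P@rot(st['tool_rot']).T+np.array(st['eef_pos'])
    return P@rot(p['orientation']).T+np.array(p['position'])
E
python3 - <<'E'
from h import *
print(ctrl.read_state())
ims=[]
for n in ('top','scene'):
    p=ctrl.get_image(n); print(n,p['position'],p['orientation'],p['fx'])
    W=cloud(p); np.save(n+'.npy',W); cv2.imwrite(n+'.png',p['img'][:,:,::-1])
    cv2.imwrite(f'pics/{n}1.png',p['img'][:,:,::-1])
    for t in ('timer_centre','drawer_front','salt_shaker','small_cup','matchbox'):
        for r in ctrl.trace(p,t):
            m=r['pixels']&(p['depth']>0); q=W[m]
            print(t,round(r['score'],2),np.round(r['extent']),np.round(np.median(q,0)),np.round(np.percentile(q,2,0)),np.round(np.percentile(q,98,0)),p['img'][m].mean(0).round())
E
```

```text
pics
{'clock': 0.0, 'qpos': array([-1.29479278,  0.62936602,  0.03842133,  1.51837002, -0.02701132,
        0.99631573, -0.020006  ]), 'qd': array([ 1.48897379e-04, -2.34451680e-03,  1.74201662e-03,  1.35552968e-05,
        1.29471748e-03,  5.01401856e-04,  8.46506579e-04]), 'tau': array([-9.34163108e-05, -5.63406479e+01,  1.22609787e+00, -1.93432420e+01,
        1.09929498e-02,  1.09672672e-02, -1.91960470e-05]), 'eef_pos': array([217.61712218, 611.81504486, 230.37518631]), 'tool_rot': array([-3.13965077e+00,  5.28685401e-06,  2.79979359e+00]), 'force': array([-0.72602903, -0.49912755, -0.30243683]), 'torque': array([0.01929661, 0.00305499, 0.0447228 ]), 'gripper_force': 0.0, 'width': 85.265167159254}
top [ 391.49812841  112.19316882 1255.18250116] [-3.07412172e+00  2.17285686e-03 -1.55609002e+00] 478.2465010094055
timer_centre 0.81 [346. 278.  31.  31.] [360.  65.  55.] [324.  28.  36.] [397.  99.  65.] [84. 19. 21.]
timer_centre 0.62 [332. 229.  23.  21.] [485.  96.  37.] [460.  70.  -1.] [512. 122.  46.] [139.  40.  42.]
timer_centre 0.6 [223. 268.  25.  25.] [384. 372.  37.] [35
[... 737 characters left out ...]
6.  31.] [354. 356.   4.] [400. 407.  45.] [37. 35. 35.]
timer_centre 0.64 [197. 303.  30.  31.] [439. 536.  42.] [423. 496.   6.] [481. 565.  63.] [ 54. 122.  67.]
timer_centre 0.62 [331. 250.  16.  18.] [472. 108.  29.] [455.  79.   4.] [502. 126.  45.] [162.  96.  93.]
timer_centre 0.62 [364. 262.  31.  26.] [338.  83.  42.] [317.  41.   7.] [380. 106.  65.] [93. 58. 57.]
drawer_front 0.64 [396. 226.  88.  41.] [ 442. -141.   41.] [ 380. -263.   11.] [580. -14.  82.] [109.  85.  61.]
small_cup 0.63 [275. 254.  17.  19.] [575. 229.  24.] [537. 200.   1.] [600. 260.  38.] [176. 173. 166.]
matchbox 0.83 [303. 284.  26.  18.] [398. 254.  14.] [373. 222.   1.] [423. 279.  19.] [156.  93.  71.]
```

Run:
```python
import numpy as np,cv2
a=cv2.imread('pics/top1.png')[150:330,130:530]; cv2.imwrite('pics/top_c.png',cv2.resize(a,(800,360),interpolation=cv2.INTER_CUBIC))
W=np.load('top.npy'); z=W[:,:,2]; im=cv2.imread('top.png').astype(int)
# drawer front top edge points & box
roi=np.zeros(z.shape,bool); roi[170:300,370:520]=1
for lo,hi in ((76,95),(46,62),(10,24)):
    m=roi&(z>lo)&(z<hi); q=W[m][:,:2]; print(lo,hi,m.sum(),np.round(np.median(z[m]),1),cv2.minAreaRect(q.astype(np.float32)))
```

```text
76 95 3842 83.9 ((543.4976806640625, -167.69700622558594), (240.84469604492188, 272.7595520019531), 71.1248779296875)
46 62 399 53.2 ((507.263427734375, -153.5283660888672), (238.1759490966797, 194.52403259277344), 70.82979583740234)
10 24 4016 16.3 ((509.9608459472656, -155.47213745117188), (240.391357421875, 201.565185546875), 70.71544647216797)
```

View pics/top_c.png

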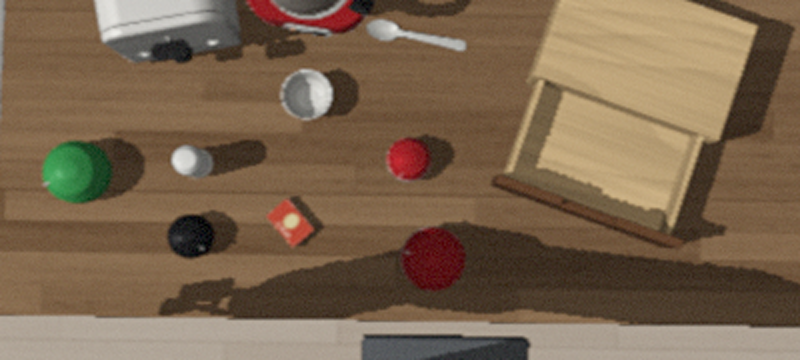

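View pics/scene1.png

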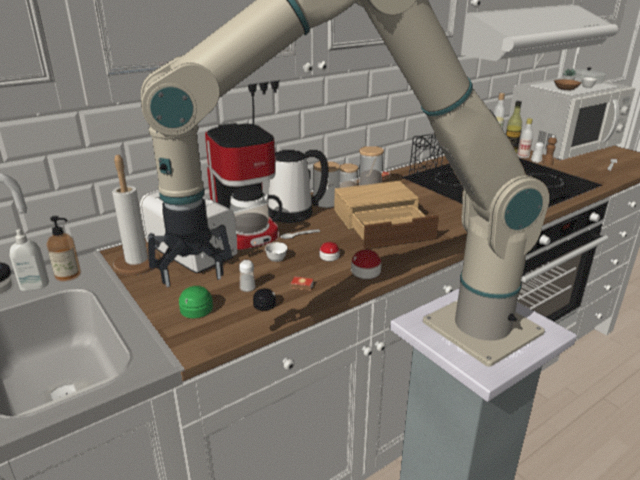

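The overview crop shows the small red timer at about crop (408,158), with a bigger dark-red look-alike at (434,258) and black and green ones on the left. The drawer front runs from (495,180) to (682,243), with the box up and to the right. The target timer is at about (485,96).

```bash
cat > d.py <<'E'
from h import *
def fit(W,im,prt=True):
    z=W[:,:,2]
    roi=np.zeros(z.shape,bool); roi[165:310,360:530]=1
    m=roi&(z>76)&(z<95); rc=cv2.minAreaRect(W[m][:,:2].astype(np.float32))
    a=rc[2]; a=(a+45)%90-45; ex=np.array([np.cos(np.radians(a)),np.sin(np.radians(a))]); ey=np.array([-ex[1],ex[0]])
    X=W[:,:,:2]@ex; Y=W[:,:,:2]@ey
    yc=(np.percentile(Y[m],1)+np.percentile(Y[m],99))/2
    print('angle',a,'Y ext',np.percentile(Y[m],[.5,50,99.5]),'Xmin',np.percentile(X[m],[0,1]))
    r=roi&(abs(Y-yc)<85)
    x0=np.floor(X[m].min())-10
    for b in np.arange(x0,x0+290,6):
        s=r&(X>=b)&(X<b+6)
        if s.sum(): print(int(b-x0-10),s.sum(),np.round(np.percentile(z[s],[5,50,95])),im[s].mean(0).round()) if b-x0<200 else None
    print('front centre',ex*X[m].min()+ey*yc, 'ex',ex)
if __name__=='__main__': fit(np.load('top.npy'),cv2.imread('top.png'))
E
python3 d.py
python3 - <<'E'
from h import *
W=np.load('top.npy');z=W[:,:,2]
m=np.zeros(z.shape,bool);m[212:246,315:350]=1
for lo in (20,30,38): 
  q=W[m&(z>lo)&(z<60)]; print(lo,cv2.minEnclosingCircle(q[:,:2].astype(np.float32)),q.mean(0))
st=ctrl.read_state(); print(st['tool_rot'],rot(st['tool_rot']).round(3),np.hypot(*st['eef_pos'][:2]))
E
```

```text
angle -18.8751220703125 Y ext [-101.29312209   -6.60471606  136.04173274] Xmin [432.14288547 433.99798957]
-10 151 [-5. -1.  3.] [ 64.  90. 117.]
-4 318 [-4. 21. 79.] [46. 66. 90.]
2 169 [68. 79. 84.] [43. 65. 97.]
8 128 [67. 78. 84.] [43. 65. 94.]
14 44 [14. 17. 21.] [ 57.  81. 100.]
20 155 [13. 16. 20.] [ 67.  93. 112.]
26 151 [12. 16. 20.] [ 68.  95. 113.]
32 150 [13. 16. 20.] [ 71.  99. 118.]
38 154 [13. 16. 20.] [ 85. 118. 140.]
44 148 [13. 17. 20.] [112. 151. 176.]
50 147 [13. 16. 20.] [119. 160. 185.]
56 151 [12. 16. 20.] [118. 159. 185.]
62 151 [12. 16. 20.] [123. 165. 190.]
68 152 [12. 17. 20.] [120. 162. 187.]
74 147 [12. 16. 21.] [116. 157. 182.]
80 155 [12. 16. 20.] [117. 158. 183.]
86 144 [12. 16. 20.] [118. 159. 184.]
92 153 [12. 16. 20.] [117. 157. 183.]
98 152 [13. 16. 20.] [112. 152. 177.]
104 146 [12. 16. 20.] [111. 150. 175.]
110 149 [12. 16. 20.] [114. 154. 179.]
116 148 [13. 16. 21.] [112. 151. 176.]
122 145 [12. 16. 19.] [112. 151. 176.]
128 161 [12. 16. 20.] [114. 154. 180.]
134 146 [12. 16. 20.] [116. 157. 182.]
140 261 [13. 20. 87.] [111. 150. 175.]
146 409 [15. 42. 87.] [102. 139. 163.]
152 167 [81. 84. 87.] [120. 162. 188.]
158 167 [81. 84. 88.] [122. 164. 190.]
164 171 [81. 84. 88.] [121. 163. 189.]
170 163 [80. 84. 88.] [123. 165. 191.]
176 165 [80. 84. 88.] [121. 163. 189.]
182 163 [80. 84. 88.] [120. 162. 188.]
188 163 [81. 84. 88.] [121. 163. 188.]
front centre [ 414.36268442 -123.83727481] ex [ 0.94622592 -0.3235066 ]
20 ((486.3221740722656, 96.76301574707031), 28.48215103149414) [485.36686043  96.74741005  36.56393906]
30 ((486.8055419921875, 96.99288177490234), 27.32992172241211) [485.74299059  96.61392223  38.39071292]
38 ((486.72552490234375, 95.14759063720703), 22.08694076538086) [486.79923756  96.14339795  41.5736051 ]
[ 3.14155805e+00 -3.10206664e-05  2.79971606e+00] [[-0.942  0.335 -0.   ]
 [ 0.335  0.942  0.   ]
 [ 0.     0.    -1.   ]] 650.0196937071041
```

Emit:
jog_arm([
  {"tx": -0.7, "ty": -0.65, "wz": -0.008, "claw": 0},
  {"tx": -0.7, "ty": -0.65, "wz": -0.008, "claw": 0},
  {"tx": -0.7, "ty": -0.65, "wz": -0.008, "claw": 0},
  {"tx": -0.7, "ty": -0.65, "wz": -0.008, "claw": 0},
  {"tx": -0.7, "ty": -0.65, "wz": -0.008, "claw": 0},
  {"tx": -0.7, "ty": -0.65, "wz": -0.008, "claw": 0},
  {"tx": -0.7, "ty": -0.65, "wz": -0.008, "claw": 0},
  {"tx": -0.7, "ty": -0.65, "wz": -0.008, "claw": 0},
  {"tx": -0.7, "ty": -0.65, "wz": -0.008, "claw": 0},
  {"tx": -0.7, "ty": -0.65, "wz": -0.008, "claw": 0},
])

```text
invalid input at $.plan[0]: expected keys tx, ty, tz, wx, wy, wz, claw
```

Emit:
jog_arm([
  {"tx": -0.7, "ty": -0.65, "tz": 0, "wx": 0, "wy": 0, "wz": -0.008, "claw": 0},
  {"tx": -0.7, "ty": -0.65, "tz": 0, "wx": 0, "wy": 0, "wz": -0.008, "claw": 0},
  {"tx": -0.7, "ty": -0.65, "tz": 0, "wx": 0, "wy": 0, "wz": -0.008, "claw": 0},
  {"tx": -0.7, "ty": -0.65, "tz": 0, "wx": 0, "wy": 0, "wz": -0.008, "claw": 0},
  {"tx": -0.7, "ty": -0.65, "tz": 0, "wx": 0, "wy": 0, "wz": -0.008, "claw": 0},
  {"tx": -0.7, "ty": -0.65, "tz": 0, "wx": 0, "wy": 0, "wz": -0.008, "claw": 0},
  {"tx": -0.7, "ty": -0.65, "tz": 0, "wx": 0, "wy": 0, "wz": -0.008, "claw": 0},
  {"tx": -0.7, "ty": -0.65, "tz": 0, "wx": 0, "wy": 0, "wz": -0.008, "claw": 0},
  {"tx": -0.7, "ty": -0.65, "tz": 0, "wx": 0, "wy": 0, "wz": -0.008, "claw": 0},
  {"tx": -0.7, "ty": -0.65, "tz": 0, "wx": 0, "wy": 0, "wz": -0.008, "claw": 0},
])

```text
clock: 1.6
eef_pos: [349.5, 359.8, 231.3]
tool_rot: [3.141, -0.0, 2.815]
force: [0.1, 0.5, -0.1]
width: 85.1
gripper_force: 0.0
```

Emit:
jog_arm([
  {"tx": -0.713, "ty": -0.685, "tz": 0.1, "wx": 0, "wy": 0, "wz": 0, "claw": 0},
  {"tx": -0.713, "ty": -0.685, "tz": 0.2, "wx": 0, "wy": 0, "wz": 0, "claw": 0},
  {"tx": -0.713, "ty": -0.685, "tz": 0.3, "wx": 0, "wy": 0, "wz": 0, "claw": 0},
  {"tx": -0.713, "ty": -0.685, "tz": 0.33, "wx": 0, "wy": 0, "wz": 0, "claw": 0},
  {"tx": -0.713, "ty": -0.685, "tz": 0.33, "wx": 0, "wy": 0, "wz": 0, "claw": 0},
  {"tx": -0.713, "ty": -0.685, "tz": 0.33, "wx": 0, "wy": 0, "wz": 0, "claw": 0},
  {"tx": -0.713, "ty": -0.685, "tz": 0.33, "wx": 0, "wy": 0, "wz": 0, "claw": 0},
  {"tx": -0.713, "ty": -0.685, "tz": 0.33, "wx": 0, "wy": 0, "wz": 0, "claw": 0},
  {"tx": -0.713, "ty": -0.685, "tz": 0.33, "wx": 0, "wy": 0, "wz": 0, "claw": 0},
  {"tx": -0.713, "ty": -0.685, "tz": 0.33, "wx": 0, "wy": 0, "wz": 0, "claw": 0},
  {"tx": -0.713, "ty": -0.685, "tz": 0.33, "wx": 0, "wy": 0, "wz": 0, "claw": 0},
])

```text
clock: 2.7
eef_pos: [486.0, 96.8, 132.9]
tool_rot: [3.14, 0.0, 2.816]
force: [0.2, 0.2, 0.0]
width: 85.3
gripper_force: 0.0
```

```bash
cat > w.py <<'E'
from h import *
import sys
st=ctrl.read_state(); p=ctrl.get_image('wrist'); W=cloud(p,st)
print(st['clock'],st['eef_pos'].round(1),st['tool_rot'].round(4),st['force'].round(1),st['width'])
cv2.imwrite(sys.argv[1],p['img'][:,:,::-1])
for r in ctrl.trace(p,'timer_centre'):
    m=r['pixels']&(p['depth']>0); q=W[m]; print(r['score'],r['extent'],np.median(q,0).round(1),np.percentile(q,98,0).round(),np.percentile(q,2,0).round())
    for lo in (15,25,35):
        k=q[(q[:,2]>lo)&(q[:,2]<60)]
        if len(k)>10: print(lo,len(k),cv2.minEnclosingCircle(k[:,:2].astype(np.float32)))
E
python3 w.py pics/w1.png
```

```text
2.7 [486.   96.8 132.9] [3.1404e+00 4.0000e-04 2.8158e+00] [0.2 0.2 0. ] 85.34477589762348
0.96 [318.4, 231.6, 72.7, 73.4] [478.4  96.9  38.3] [505. 120.  44.] [457.  71.  12.]
15 4235 ((483.8633728027344, 94.97205352783203), 28.600650787353516)
25 4025 ((484.5169677734375, 94.90989685058594), 28.181949615478516)
35 2962 ((483.02508544921875, 94.90994262695312), 24.662046432495117)
0.6 [206.6, 73.0, 139.2, 145.9] [361.7  69.3  56.1] [396. 102.  64.] [325.  31.  14.]
15 11052 ((357.8782043457031, 63.572566986083984), 41.439048767089844)
25 10864 ((357.8782043457031, 63.572566986083984), 41.439048767089844)
35 10381 ((356.974365234375, 62.86688232421875), 40.74127960205078)
```

View pics/w1.png

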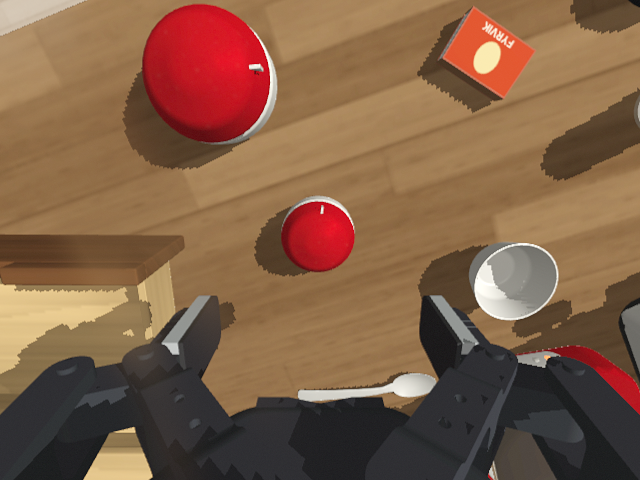

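The pads (about cols 200 and 440) straddle the small red timer at (318,232). Both measurements agree to within 2 mm, so I'll descend and grip.

Emit:
jog_arm([
  {"tx": 0.001, "ty": -0.004, "tz": 0.15, "wx": 0, "wy": 0, "wz": 0, "claw": 0},
  {"tx": 0.001, "ty": -0.004, "tz": 0.28, "wx": 0, "wy": 0, "wz": 0, "claw": 0},
  {"tx": 0.001, "ty": -0.004, "tz": 0.38, "wx": 0, "wy": 0, "wz": 0, "claw": 0},
  {"tx": 0.001, "ty": -0.004, "tz": 0.443, "wx": 0, "wy": 0, "wz": 0, "claw": 0},
  {"tx": 0.001, "ty": -0.004, "tz": 0.443, "wx": 0, "wy": 0, "wz": 0, "claw": 0},
  {"tx": 0.001, "ty": -0.004, "tz": 0.443, "wx": 0, "wy": 0, "wz": 0, "claw": 0.2},
  {"tx": 0.001, "ty": -0.004, "tz": 0.443, "wx": 0, "wy": 0, "wz": 0, "claw": 0.5},
  {"tx": 0.001, "ty": -0.004, "tz": 0.443, "wx": 0, "wy": 0, "wz": 0, "claw": 0.5},
  {"tx": 0.001, "ty": -0.004, "tz": 0.443, "wx": 0, "wy": 0, "wz": 0, "claw": 0.5},
  {"tx": 0.001, "ty": -0.004, "tz": 0.443, "wx": 0, "wy": 0, "wz": 0, "claw": 0.5},
  {"tx": 0.001, "ty": -0.004, "tz": 0.443, "wx": 0, "wy": 0, "wz": 0, "claw": 0.5},
])

```text
clock: 3.9
eef_pos: [486.9, 94.2, 1.1]
tool_rot: [3.139, 0.003, 2.813]
force: [-0.9, 1.0, 7.3]
width: 55.8
gripper_force: 63.4
```

Emit:
jog_arm([
  {"tx": 0, "ty": 0, "tz": -0.05, "wx": 0, "wy": 0, "wz": 0, "claw": 0.5},
  {"tx": 0, "ty": 0, "tz": -0.15, "wx": 0, "wy": 0, "wz": 0, "claw": 0.5},
  {"tx": 0, "ty": 0, "tz": -0.3, "wx": 0, "wy": 0, "wz": 0, "claw": 0.5},
  {"tx": 0, "ty": 0, "tz": -0.43, "wx": 0, "wy": 0, "wz": 0, "claw": 0.5},
  {"tx": 0, "ty": 0, "tz": -0.43, "wx": 0, "wy": 0, "wz": 0, "claw": 0.5},
  {"tx": 0, "ty": 0, "tz": -0.43, "wx": 0, "wy": 0, "wz": 0, "claw": 0.5},
])

```text
clock: 4.5
eef_pos: [486.4, 93.8, 129.9]
tool_rot: [3.14, 0.003, 2.812]
force: [-0.7, 0.1, -2.0]
width: 55.9
gripper_force: 63.8
```

```bash
python3 w.py pics/w2.png
```

```text
4.5 [486.4  93.8 129.9] [3.1395e+00 3.1000e-03 2.8123e+00] [-0.7  0.1 -2. ] 55.92422981366151
0.97 [321.5, 312.9, 145.7, 152.6] [473.9  97.1 166.8] [501. 120. 173.] [456.  72. 137.]
0.91 [208.0, 70.2, 139.0, 140.3] [361.9  69.1  56.2] [396. 101.  64.] [327.  32.  24.]
15 11368 ((358.0131530761719, 63.39460754394531), 41.213871002197266)
25 11170 ((358.02545166015625, 63.34388732910156), 41.176265716552734)
35 10693 ((357.32098388671875, 62.90969467163086), 40.60319900512695)
```

View pics/w2.png

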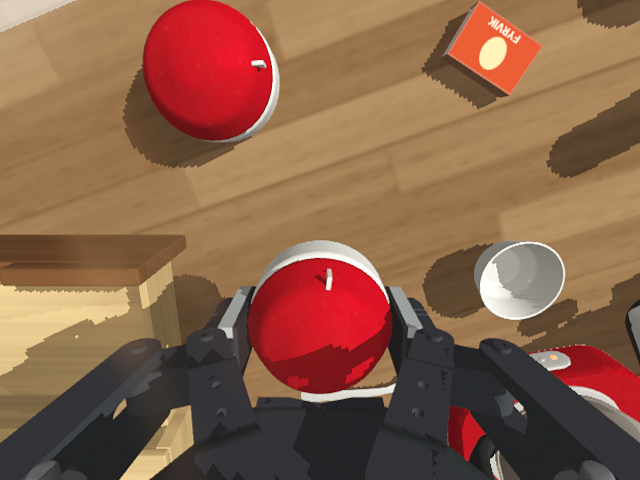

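Held by its white base and upright (dome at (321,325) between the pads). The bottom is level with the TCP. Next, carry it over the drawer.

Emit:
jog_arm([
  {"tx": -0.04, "ty": -0.1, "tz": -0.03, "wx": 0, "wy": 0, "wz": 0, "claw": 0.5},
  {"tx": -0.08, "ty": -0.24, "tz": -0.03, "wx": 0, "wy": 0, "wz": 0, "claw": 0.5},
  {"tx": -0.13, "ty": -0.38, "tz": -0.03, "wx": 0, "wy": 0, "wz": 0, "claw": 0.5},
  {"tx": -0.17, "ty": -0.52, "tz": -0.03, "wx": 0, "wy": 0, "wz": 0, "claw": 0.5},
  {"tx": -0.22, "ty": -0.66, "tz": -0.03, "wx": 0, "wy": 0, "wz": 0, "claw": 0.5},
  {"tx": -0.254, "ty": -0.762, "tz": -0.03, "wx": 0, "wy": 0, "wz": 0, "claw": 0.5},
  {"tx": -0.254, "ty": -0.762, "tz": -0.03, "wx": 0, "wy": 0, "wz": 0, "claw": 0.5},
  {"tx": -0.254, "ty": -0.762, "tz": -0.03, "wx": 0, "wy": 0, "wz": 0, "claw": 0.5},
  {"tx": -0.254, "ty": -0.762, "tz": -0.03, "wx": 0, "wy": 0, "wz": 0, "claw": 0.5},
])

```text
clock: 5.5
eef_pos: [483.3, -145.7, 136.4]
tool_rot: [3.141, -0.002, 2.814]
force: [-0.3, 0.4, -1.2]
width: 55.9
gripper_force: 63.8
```

```bash
python3 w.py pics/w3.png
```

```text
5.5 [ 483.3 -145.7  136.4] [ 3.1408e+00 -2.4000e-03  2.8141e+00] [-0.3  0.4 -1.2] 55.88515273636473
0.77 [320.8, 315.9, 141.9, 152.6] [ 470.9 -142.4  173.4] [ 498. -120.  179.] [ 453. -167.  143.]
15 41 ((513.6524658203125, -156.0364990234375), 47.34041213989258)
0.73 [552.9, 17.1, 122.7, 34.3] [389.   39.   29.3] [398.  68.  47.] [370.  23.   6.]
15 2322 ((382.6229553222656, 48.36699295043945), 29.713138580322266)
25 1780 ((384.5155029296875, 48.79317855834961), 28.472402572631836)
35 1112 ((386.19952392578125, 50.54946517944336), 25.287212371826172)
```

View pics/w3.png

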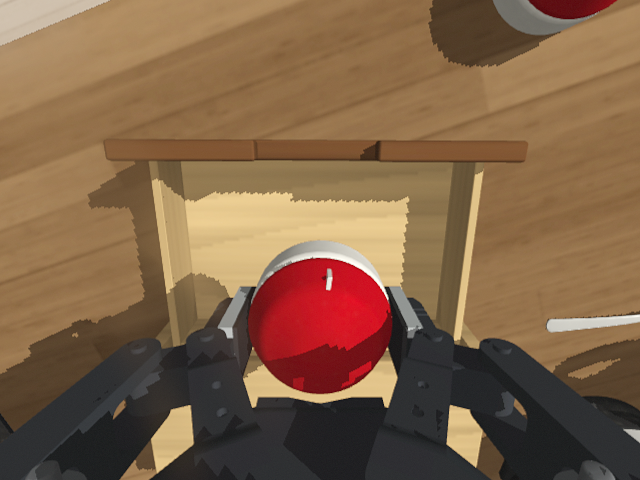

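Drawer is centred under the timer (front edge at row 150, cols 105–525). Lower and release.

Emit:
jog_arm([
  {"tx": 0, "ty": 0, "tz": 0.12, "wx": 0, "wy": 0, "wz": 0, "claw": 0.5},
  {"tx": 0, "ty": 0, "tz": 0.24, "wx": 0, "wy": 0, "wz": 0, "claw": 0.5},
  {"tx": 0, "ty": 0, "tz": 0.33, "wx": 0, "wy": 0, "wz": 0, "claw": 0.5},
  {"tx": 0, "ty": 0, "tz": 0.37, "wx": 0, "wy": 0, "wz": 0, "claw": 0.5},
  {"tx": 0, "ty": 0, "tz": 0.385, "wx": 0, "wy": 0, "wz": 0, "claw": 0.5},
  {"tx": 0, "ty": 0, "tz": 0.391, "wx": 0, "wy": 0, "wz": 0, "claw": 0.5},
  {"tx": 0, "ty": 0, "tz": 0.391, "wx": 0, "wy": 0, "wz": 0, "claw": 0.5},
  {"tx": 0, "ty": 0, "tz": 0.391, "wx": 0, "wy": 0, "wz": 0, "claw": 0.5},
])

```text
clock: 6.4
eef_pos: [484.6, -147.5, 21.2]
tool_rot: [3.141, 0.002, 2.812]
force: [-0.3, 0.9, -1.2]
width: 56.1
gripper_force: 63.9
```

Emit:
jog_arm([
  {"tx": 0, "ty": 0, "tz": 0.006, "wx": 0, "wy": 0, "wz": 0, "claw": 0.5},
  {"tx": 0, "ty": 0, "tz": 0.011, "wx": 0, "wy": 0, "wz": 0, "claw": 0.5},
  {"tx": 0, "ty": 0, "tz": 0.011, "wx": 0, "wy": 0, "wz": 0, "claw": 0.5},
  {"tx": 0, "ty": 0, "tz": 0.011, "wx": 0, "wy": 0, "wz": 0, "claw": 0.5},
])

```text
clock: 6.8
eef_pos: [485.0, -147.7, 18.1]
tool_rot: [3.141, 0.003, 2.812]
force: [-0.5, 0.3, 8.9]
width: 56.2
gripper_force: 65.0
```

Emit:
jog_arm([
  {"tx": 0, "ty": 0, "tz": 0, "wx": 0, "wy": 0, "wz": 0, "claw": 0.25},
  {"tx": 0, "ty": 0, "tz": 0, "wx": 0, "wy": 0, "wz": 0, "claw": 0},
  {"tx": 0, "ty": 0, "tz": 0, "wx": 0, "wy": 0, "wz": 0, "claw": 0},
  {"tx": 0, "ty": 0, "tz": 0, "wx": 0, "wy": 0, "wz": 0, "claw": 0},
  {"tx": 0, "ty": 0, "tz": 0, "wx": 0, "wy": 0, "wz": 0, "claw": 0},
  {"tx": 0, "ty": 0, "tz": -0.1, "wx": 0, "wy": 0, "wz": 0, "claw": 0},
  {"tx": 0, "ty": 0, "tz": -0.25, "wx": 0, "wy": 0, "wz": 0, "claw": 0},
  {"tx": 0, "ty": 0, "tz": -0.4, "wx": 0, "wy": 0, "wz": 0, "claw": 0},
  {"tx": 0, "ty": 0, "tz": -0.4, "wx": 0, "wy": 0, "wz": 0, "claw": 0},
  {"tx": 0, "ty": 0, "tz": -0.4, "wx": 0, "wy": 0, "wz": 0, "claw": 0},
])

```text
clock: 7.8
eef_pos: [484.4, -147.5, 137.9]
tool_rot: [3.141, 0.002, 2.812]
force: [0.2, 0.1, -0.1]
width: 86.0
gripper_force: 0.0
```

```bash
python3 w.py pics/w4.png
```

```text
7.8 [ 484.4 -147.5  137.9] [3.1414e+00 2.5000e-03 2.8123e+00] [ 0.2  0.1 -0.1] 86.04831876224809
0.72 [321.8, 234.5, 76.3, 78.3] [ 476.1 -145.6   55.2] [ 504. -122.   61.] [ 455. -171.   28.]
15 4443 ((487.4267578125, -147.36203002929688), 34.05992126464844)
25 4378 ((481.8451843261719, -147.5188751220703), 28.706512451171875)
35 4250 ((481.88104248046875, -147.55410766601562), 28.69658088684082)
0.67 [554.4, 15.5, 116.5, 31.0] [389.9  39.6  28.2] [398.  66.  44.] [372.  24.   6.]
15 1876 ((384.634765625, 47.942054748535156), 28.311344146728516)
25 1385 ((386.5440368652344, 49.182559967041016), 26.37012481689453)
35 777 ((388.3487854003906, 50.13788986206055), 23.116403579711914)
```

View pics/w4.png

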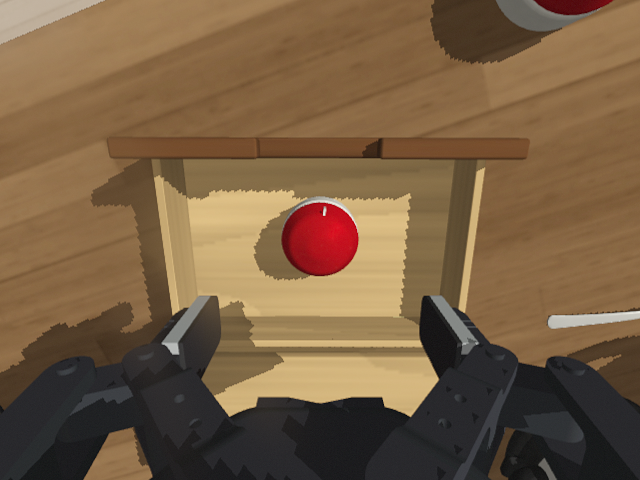

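The timer stands upright on the drawer floor at (320,238), top at z≈61, and released. Now move in front of the drawer with the fingers shut.

Emit:
jog_arm([
  {"tx": 0.12, "ty": 0, "tz": 0, "wx": 0, "wy": 0, "wz": 0, "claw": 1},
  {"tx": 0.24, "ty": 0, "tz": 0, "wx": 0, "wy": 0, "wz": 0, "claw": 1},
  {"tx": 0.34, "ty": 0, "tz": 0, "wx": 0, "wy": 0, "wz": 0, "claw": 1},
  {"tx": 0.34, "ty": 0, "tz": 0, "wx": 0, "wy": 0, "wz": 0, "claw": 1},
  {"tx": 0.34, "ty": 0, "tz": 0, "wx": 0, "wy": 0, "wz": 0, "claw": 1},
  {"tx": 0.34, "ty": 0, "tz": 0, "wx": 0, "wy": 0, "wz": 0, "claw": 1},
])

```text
clock: 8.5
eef_pos: [388.3, -114.6, 136.3]
tool_rot: [3.142, 0.0, 2.812]
force: [0.9, -0.3, 1.0]
width: 0.1
gripper_force: 0.0
```

Emit:
jog_arm([
  {"tx": 0, "ty": 0, "tz": 0.1, "wx": 0, "wy": 0, "wz": 0, "claw": 1},
  {"tx": 0, "ty": 0, "tz": 0.22, "wx": 0, "wy": 0, "wz": 0, "claw": 1},
  {"tx": 0, "ty": 0, "tz": 0.32, "wx": 0, "wy": 0, "wz": 0, "claw": 1},
  {"tx": 0, "ty": 0, "tz": 0.32, "wx": 0, "wy": 0, "wz": 0, "claw": 1},
  {"tx": 0, "ty": 0, "tz": 0.32, "wx": 0, "wy": 0, "wz": 0, "claw": 1},
])

```text
clock: 9.0
eef_pos: [387.7, -114.9, 40.7]
tool_rot: [-3.14, -0.001, 2.812]
force: [0.3, -1.5, -0.7]
width: -0.3
gripper_force: 0.0
```

Emit:
jog_arm([
  {"tx": -0.02, "ty": 0, "tz": 0, "wx": 0, "wy": 0, "wz": 0, "claw": 1},
  {"tx": -0.04, "ty": 0, "tz": 0, "wx": 0, "wy": 0, "wz": 0, "claw": 1},
  {"tx": -0.055, "ty": 0, "tz": 0, "wx": 0, "wy": 0, "wz": 0, "claw": 1},
  {"tx": -0.07, "ty": 0, "tz": 0, "wx": 0, "wy": 0, "wz": 0, "claw": 1},
  {"tx": -0.09, "ty": 0, "tz": 0, "wx": 0, "wy": 0, "wz": 0, "claw": 1},
  {"tx": -0.115, "ty": 0, "tz": 0, "wx": 0, "wy": 0, "wz": 0, "claw": 1},
  {"tx": -0.145, "ty": 0, "tz": 0, "wx": 0, "wy": 0, "wz": 0, "claw": 1},
  {"tx": -0.175, "ty": 0, "tz": 0, "wx": 0, "wy": 0, "wz": 0, "claw": 1},
  {"tx": -0.205, "ty": 0, "tz": 0, "wx": 0, "wy": 0, "wz": 0, "claw": 1},
  {"tx": -0.235, "ty": 0, "tz": 0, "wx": 0, "wy": 0, "wz": 0, "claw": 1},
  {"tx": -0.265, "ty": 0, "tz": 0, "wx": 0, "wy": 0, "wz": 0, "claw": 1},
  {"tx": -0.295, "ty": 0, "tz": 0, "wx": 0, "wy": 0, "wz": 0, "claw": 1},
])

```text
clock: 10.2
eef_pos: [471.0, -143.8, 41.7]
tool_rot: [-3.139, -0.002, 2.812]
force: [-2.1, 0.7, 0.3]
width: 0.0
gripper_force: 0.9
```

Emit:
jog_arm([
  {"tx": -0.03, "ty": 0, "tz": 0, "wx": 0, "wy": 0, "wz": 0, "claw": 1},
  {"tx": -0.06, "ty": 0, "tz": 0, "wx": 0, "wy": 0, "wz": 0, "claw": 1},
  {"tx": -0.09, "ty": 0, "tz": 0, "wx": 0, "wy": 0, "wz": 0, "claw": 1},
  {"tx": -0.12, "ty": 0, "tz": 0, "wx": 0, "wy": 0, "wz": 0, "claw": 1},
  {"tx": -0.15, "ty": 0, "tz": 0, "wx": 0, "wy": 0, "wz": 0, "claw": 1},
  {"tx": -0.17, "ty": 0, "tz": 0, "wx": 0, "wy": 0, "wz": 0, "claw": 1},
  {"tx": -0.185, "ty": 0, "tz": 0, "wx": 0, "wy": 0, "wz": 0, "claw": 1},
  {"tx": -0.197, "ty": 0, "tz": 0, "wx": 0, "wy": 0, "wz": 0, "claw": 1},
  {"tx": -0.207, "ty": 0, "tz": 0, "wx": 0, "wy": 0, "wz": 0, "claw": 1},
  {"tx": -0.215, "ty": 0, "tz": 0, "wx": 0, "wy": 0, "wz": 0, "claw": 1},
  {"tx": -0.22, "ty": 0, "tz": 0, "wx": 0, "wy": 0, "wz": 0, "claw": 1},
  {"tx": -0.22, "ty": 0, "tz": 0, "wx": 0, "wy": 0, "wz": 0, "claw": 1},
])

```text
clock: 11.4
eef_pos: [526.4, -162.7, 41.1]
tool_rot: [-3.137, -0.014, 2.814]
force: [-13.1, 4.7, 10.9]
width: -0.2
gripper_force: 7.5
```

```bash
python3 w.py pics/w5.png
python3 - <<'E'
from h import *
p=ctrl.get_image('top'); W=cloud(p); ex=np.array([.9462,-.3235]);ey=np.array([.3235,.9462])
X=W[:,:,:2]@ex;Y=W[:,:,:2]@ey;z=W[:,:,2]
for a,b in ((-95,-50),(85,130)):
  m=(Y>a)&(Y<b)&(z>70)&(z<95)&(X>380)&(X<800); print(np.percentile(X[m],[0,1,100]))
E
```

```text
11.4 [ 526.4 -162.7   41.1] [-3.1367 -0.0138  2.8136] [-13.1   4.7  10.9] -0.24940239322825428
0.79 [321.6, 391.9, 12.2, 15.9] [ 577.3 -180.7   36.5] [ 579. -178.   42.] [ 576. -184.   31.]
15 201 ((577.9815063476562, -180.7165069580078), 3.4639949798583984)
25 201 ((577.9815063476562, -180.7165069580078), 3.4639949798583984)
35 130 ((578.1101684570312, -180.78904724121094), 3.425356388092041)
[711.20895952 711.28835    727.03736888]
[561.24755451 562.26795813 727.48022318]
```

View pics/w5.png

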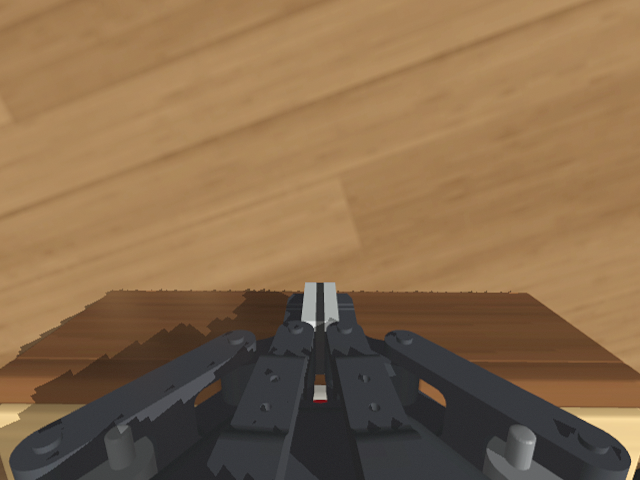

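The drawer front is at row ~380 and box right behind it. There's no obvious gap. Next, push harder and compare travel to force.

Emit:
jog_arm([
  {"tx": -0.01, "ty": 0, "tz": 0, "wx": 0, "wy": 0, "wz": 0, "claw": 1},
  {"tx": -0.02, "ty": 0, "tz": 0, "wx": 0, "wy": 0, "wz": 0, "claw": 1},
  {"tx": -0.02, "ty": 0, "tz": 0, "wx": 0, "wy": 0, "wz": 0, "claw": 1},
  {"tx": -0.02, "ty": 0, "tz": 0, "wx": 0, "wy": 0, "wz": 0, "claw": 1},
])

```text
clock: 11.95
eef_pos: [526.2, -162.8, 40.3]
tool_rot: [-3.134, -0.025, 2.814]
force: [-25.0, 9.0, 16.6]
width: -0.2
gripper_force: 13.4
```

Run:
```python
from h import *
st=ctrl.read_state();p=ctrl.get_image('wrist');W=cloud(p,st)
ex=np.array([.9462,-.3235]); X=W[:,:,:2]@ex
for c in (60,590):
  for r in range(340,440,4): print(c,r,X[r,c].round(1),W[r,c,2].round(1),p['img'][r,c])
```

```text
60 340 561.1 56.6 [107  71  45]
60 344 560.9 59.9 [108  71  47]
60 348 560.9 62.9 [103  68  44]
60 352 560.5 66.3 [103  70  45]
60 356 560.4 69.0 [102  68  43]
60 360 560.8 71.0 [95 65 41]
60 364 560.5 73.9 [93 63 40]
60 368 560.6 76.3 [102  68  44]
60 372 561.0 77.9 [105  71  46]
60 376 561.0 80.2 [113  78  46]
60 380 562.4 80.5 [143  97  61]
60 384 563.5 81.2 [84 56 35]
60 388 564.6 82.0 [87 60 38]
60 392 566.7 81.5 [87 58 37]
60 396 568.4 81.4 [87 58 37]
60 400 570.3 81.2 [89 58 37]
60 404 574.0 79.0 [91 66 42]
60 408 574.4 80.5 [126 105  73]
60 412 574.6 82.2 [136 113  78]
60 416 574.0 84.8 [154 130  87]
60 420 540.0 122.8 [54 55 62]
60 424 540.1 123.8 [46 47 52]
60 428 540.8 124.1 [42 40 44]
60 432 538.8 127.2 [57 59 64]
60 436 537.8 129.2 [55 56 61]
590 340 561.3 53.6 [101  68  43]
590 344 561.2 56.9 [99 66 40]
590 348 560.7 60.6 [99 66 42]
590 352 561.5 62.4 [106  71  45]
590 356 561.1 65.7 [108  72  47]
590 360 561.0 68.5 [107  71  46]
590 364 561.0 71.0 [110  75  48]
590 368 561.0 73.5 [95 63 40]
590 372 561.4 75.3 [103  67  41]
590 376 561.1 78.1 [105  70  45]
590 380 561.8 79.4 [113  75  48]
590 384 562.2 80.9 [142  97  60]
590 388 563.5 81.4 [144  99  59]
590 392 565.3 81.2 [148 101  61]
590 396 566.5 81.9 [148 101  61]
590 400 569.0 80.8 [148  99  60]
590 404 570.0 81.6 [148 101  62]
590 408 571.4 82.0 [130  86  51]
590 412 574.6 80.3 [188 159 109]
590 416 574.8 82.0 [196 168 118]
590 420 575.5 83.1 [242 212 155]
590 424 539.7 123.1 [80 73 68]
590 428 538.7 125.2 [54 57 61]
590 432 539.1 125.9 [57 58 63]
590 436 538.6 127.4 [55 57 62]
```

Front back face is 573 and box face 574.5. The force doubled with no travel, so it's against its stop. Retreat.

Emit:
jog_arm([
  {"tx": 0.03, "ty": 0, "tz": 0, "wx": 0, "wy": 0, "wz": 0, "claw": 1},
  {"tx": 0.07, "ty": 0, "tz": 0, "wx": 0, "wy": 0, "wz": 0, "claw": 1},
  {"tx": 0.15, "ty": 0, "tz": 0, "wx": 0, "wy": 0, "wz": 0, "claw": 1},
  {"tx": 0.25, "ty": 0, "tz": 0, "wx": 0, "wy": 0, "wz": 0, "claw": 1},
  {"tx": 0.25, "ty": 0, "tz": -0.15, "wx": 0, "wy": 0, "wz": 0, "claw": 1},
  {"tx": 0.25, "ty": 0, "tz": -0.3, "wx": 0, "wy": 0, "wz": 0, "claw": 1},
  {"tx": 0.25, "ty": 0, "tz": -0.4, "wx": 0, "wy": 0, "wz": 0, "claw": 1},
  {"tx": 0.25, "ty": 0, "tz": -0.4, "wx": 0, "wy": 0, "wz": 0, "claw": 1},
  {"tx": 0.25, "ty": 0, "tz": -0.4, "wx": 0, "wy": 0, "wz": 0, "claw": 1},
])

```text
clock: 12.9
eef_pos: [468.7, -142.5, 162.4]
tool_rot: [-3.14, 0.001, 2.812]
force: [0.1, 0.5, 0.3]
width: 0.0
gripper_force: 0.0
```

Run:
```python
from h import *
p=ctrl.get_image('top'); W=cloud(p); ex=np.array([.9462,-.3235]);ey=np.array([.3235,.9462])
X=W[:,:,:2]@ex;Y=W[:,:,:2]@ey;z=W[:,:,2]
m=(Y>85)&(Y<130)&(z>70)&(z<95)&(X>380)&(X<800); print(np.percentile(X[m],[0,1,100]))
cv2.imwrite('pics/s9.png',ctrl.get_image('scene')['img'][:,:,::-1])
st=ctrl.read_state();p=ctrl.get_image('wrist');W=cloud(p,st);X=W[:,:,:2]@ex;z=W[:,:,2]
m=(z>40)&(z<70)&(X>500)&(X<570);print('face',m.sum(),np.median(X[m]) if m.sum() else '')
print(st['force'])
```

```text
[561.41421102 562.43431873 726.76679111]
face 3822 560.7578271575981
[-0.71765357 -0.4281335  -0.7638631 ]
```

View pics/s9.png

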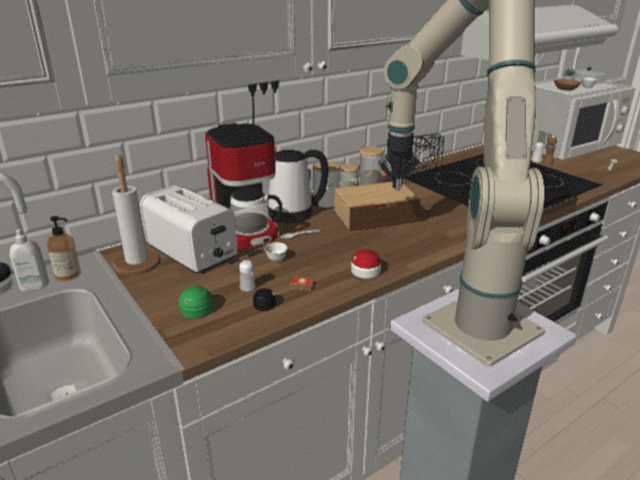

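The drawer is shut at (380,210), the bystanders haven't moved, and the arm is clear.

```bash
python3 -c "
from cell import ctrl
print(ctrl.finish_job())"
```

```text
the job is handed in; nothing more can be done
None
```

The small red-topped egg timer was set upright on the drawer floor and released, the drawer was pushed shut against its stop, the other items look unmoved in the last picture, and the job was handed in after about 13 s of robot time.

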